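Draw the resin-wet parts bin home with the bin hook

ROBOT

A 6-joint arm with a two-finger parallel gripper is mounted at the origin on the work surface. World frame = base frame: x ahead of the robot, y to its left, z up, the work surface at z = 0. Lengths are in m, angles in rad, forces in N, time in s.
With the tool pointing down it reaches from about 0.375 to 0.975 m from the base axis. Payload 3.8 kg.
Tool frame: the origin (TCP) lies midway between the tips of the shut fingers; the grasp point (between the pads) lies 19 mm behind it; z points along the fingers, y is the line along which they close (so a half turn about z gives the same grasp; the last joint's range is limited). The gripper opens to 88 mm and grips with 3 to 60 N. Pads are 18 mm wide; open, the fingers measure 123 mm over their backs; the gripper's body (75 mm by 187 mm) begins 45 mm behind the grasp point.
Start: joints at [-1.365, 0.264, 1.604, -0, 1.274, -0.037], TCP at [0.162, -0.655, 0.239] pointing down, gripper open.
Joint ranges: [-2.63, 2.63], [-0.94, 2.18], [0.31, 2.57], [-1.31, 4.45], [0, 2.66], [-2.55, 2.55]. Speed limits (rad/s): [2.57, 2.57, 3.14, 3.14, 3.14, 3.14].

INTERFACE

Orientations are given as a unit quaternion [x, y, z, w].
In Python, from bench import sense, get_image, camera_model, sign_off gives the robot as it stands.
- The arm moves only by the tool arm_command, never from a script. Its argument "plan" is one flat list of numbers, 7 for each row, row after row: the shift along the tool's x, y, z in m, then the turn, a rotation vector about the tool's x, y, z in rad, then the closure, from 0 (fully open) to 1 (shut). A call has 1 to 12 rows; each row is the pose to reach, as a shift and turn from the pose commanded when the call began, along the tool's axes at that moment; what a row does not reach only later rows make up. A row lasts 1/12 s, in which the tool goes at most 41.7 mm and 7.16 degrees, less where a joint would pass 70% of its speed; a pose out of reach is approached as far as the arm can. A call with a gripper value outside its range is refused whole. The fingers move at their own pace and stop on an object; "squeeze" is the grip in N (left out, the last holds). Time passes only in rows, so rows that repeat a pose let the fingers close. It gives the time, the measured TCP pose, the force, the opening and the grip force at its end, in the units of the state.
- sense(): the state, without advancing time (a new reading comes with each control period).
- get_image(name): name is "scene" or "top" or "wrist"; returns the picture (400x640x3 uint8, red, green, blue); there is no depth.
- camera_model(name): a dict with "fov_y" (degrees; the focal length in pixels is half the picture's height over the tangent of half this angle, whatever the lens; pixels are square), "cx", "cy" (the principal point, pixels), "k1" (the pictures are not rectified: a ray, as slopes to the right and down, at radius r is drawn at 1 + k1 r^2 times it, then the intrinsics apply), "R" (3x3) and "t" (3): a world point X has camera coordinates R X + t. Camera axes: x right, y down, z forward; pixel columns grow to the right and rows downward; lengths in m; the calibration is good to about 2 mm. A picture is of the moment at which its call begins: read the wrist's pose just before it. camera_model takes no time and is no camera call; for the wrist camera it gives the pose at the moment of the call.
- sign_off(): hands the job in; it is judged then, once.
The state is a dict: "clock": time; "q": joint angles; "qvel": joint speeds; "joint_efforts": joint torques, N m; "eef_pos": TCP position; "eef_rot": TCP orientation; "force": force on the tool from outside, world axes, zero at the start; "moment": the same for the moment, N m; "finger_gap": finger opening in m; "grasp_force": force on a finger pad.
Only numpy, scipy, OpenCV 4.12 (cv2) and the standard library are available. Lean on these libraries where they do the work, as an engineer would, in place of code of your own. Each camera call takes 0.05 s, during which the arm holds its last target. There are 200 camera calls.

TASK

Take the hook off its wooden rest, catch it behind the low front wall of the red parts bin and slide the bin along the spill tray until you feel it bear firmly and squarely against the resin-crusted near rim; then lay the hook back on its rest. Pull gently and finish with a steady 6 to 10 N: do not touch the resin-wet bin with the gripper or arm, do not lift or tip it, and leave everything else where it stands.

Things in the scene. Friction and masses are not known exactly. Their poses are not given: they have to be found in the camera images.
- hook_grip (a point): Centre of the black handle of the bin hook, to be grasped from above: 120 long (x), 22 x 22 mm. From its front end a steel rod, 8 mm round, runs on along +x level with this point, to 150 mm ahead of it, and is there bent square down (-z). Weighs 0.2 kg, centre of mass about 30 mm ahead of this point. At the start it lies level on the rest's two posts, rod away from the robot, z up
- hook_tip (a point): Lower end of the hook's down-bent shank (8 mm round, rounded end): 150 mm ahead (+x) of hook_grip and 54 mm below it, on the hook's centre plane
- rest_seat (a point): Where hook_grip is when the hook lies on its rest (x along the handle, away from the robot; z up), 73 mm above the counter. Fixed wooden rest: base 120 x 70 x 8 mm, two posts at x = +-45 mm (7 mm thick, 50 wide), tops 11 mm under this point; 14 mm ears at the posts' ends leave 38 mm for the handle. Between the posts fingers have room down to the base
- rim: Near rim of the fixed steel spill tray: upright, 320 mm long (y), 20 high. Origin: middle of its inner face, at counter height; x points across the tray away from the robot (the bin slides along -x). Drips of cured resin, up to 26 mm high, cling to it and stop the bin 1 to 13 mm short of the bare face; how far differs and is not measured. Tray 360 mm deep, floor 3 mm thick; bottle and jar stand in it
- bin: Red bin, loose on the tray floor, at first 60 to 120 mm short of the rim and a little askew; 150 long (x), 110 wide, 75 high, floor 4 mm. Origin: centre of its underside; x runs from its low front to its back. Front wall 35 mm high, from x = -75 to -72. A 45 mm high divider at x = 2 leaves the front compartment empty. Sides rise from 35 mm at the front to 75 at x = -10. Takes 1 to 5 N to slide
- bin_left (a point): Point on the outer face of the bin's front wall, 10 mm up, 5 mm in from its left (+y) edge
- bin_right (a point): Point on the outer face of the bin's front wall, 10 mm up, 5 mm in from its right (-y) edge
- gear_mid (a point): Middle of a grey printed gear, 36 mm across, lying loose in the bin's rear compartment; it stays there
- bracket_mid (a point): Middle of a grey printed bracket, 36 x 34 x 34 mm, lying loose in the bin's rear compartment; it stays there
- bottle: Empty glass bottle with a black twist cap, 56 mm across, 150 high, standing in the tray beside the bin, left or right; origin under its middle. Leave alone
- jar: Amber jar, 54 mm across, 70 high, standing in the tray on the bin's other side; origin under its middle. Leave alone
- clamp: Wooden handscrew clamp lying on the counter, left, about 170 x 200 x 30 mm; origin under its middle. Leave alone
- scraper: Spatula-like scraper lying on the counter, right. Leave alone
Things that resemble listed ones, but are neither listed nor needed, are in the scene too. Of the things that look like the part that bears rest_seat, the largest one is meant.

How it is judged:
By the outcome, as a careful person would: the job done as asked, in the order asked, and still so for the second after the job is handed in, with the robot touching nothing.
It also fails if it takes over 70 s, if anything falls off the work surface, if the arm or the gripper's body presses on something with over 40 N, if the wrist force passes 120 N, or if a joint passes its speed limit or range.

## Working session

There is one attempt and no reset: what is moved stays moved. The work goes in short steps, Python scripts to look and compute and a tool call to move; the robot and the scene stay as the last step left them, time stands still between calls to the robot, and variables do not carry over. Pictures are saved under pics/ and viewed, at most 10 in all, crops included, and the job is handed in when it is done.

Besides the shell and the picture viewer there is one more tool, called after ">>>" as name(argument=value, ...) on one line, values as JSON. arm_command: Moves the arm, as the interface text tells. Its arguments: {"type":"object","properties":{"plan":{"type":"array","items":{"type":"number"}},"squeeze":{"type":"number"}},"required":["plan"]}

```bash
mkdir -p pics; ls; cat > h.py <<'E'
import numpy as np, cv2
from bench import *
def K(m,h=400):
    f=h/2/np.tan(np.radians(m["fov_y"])/2); return f
def ray(m,u,v):
    f=K(m); d=np.array([(u-m["cx"])/f,(v-m["cy"])/f]); s=d.copy()
    for _ in range(20): s=d/(1+m["k1"]*(s@s))
    R=np.array(m["R"]);t=np.array(m["t"]); return -R.T@t, R.T@np.array([s[0],s[1],1])
def at(m,u,v,z):
    c,d=ray(m,u,v); return c+d*(z-c[2])/d[2]
def proj(m,X):
    p=np.array(m["R"])@np.array(X)+np.array(m["t"]); s=p[:2]/p[2]; s=s*(1+m["k1"]*(s@s)); return s*K(m)+[m["cx"],m["cy"]]
def tri(ms,uvs):
    A=0;b=0
    for m,(u,v) in zip(ms,uvs):
        c,d=ray(m,u,v); d/=np.linalg.norm(d); P=np.eye(3)-np.outer(d,d); A=A+P; b=b+P@c
    return np.linalg.solve(A,b)
def save(n,f): 
    im=get_image(n); cv2.imwrite("pics/"+f,im[:,:,::-1]); return im
E
python3 - <<'E'
from h import *
for n in ("scene","top"):
    save(n,n+"0.png"); m=camera_model(n); print(n,m)
s=sense(); print(s["eef_pos"],s["eef_rot"],s["force"],s["clock"])
E
```

```text
pics
scene {'fov_y': 47.60651208708492, 'cx': 323.5903816507065, 'cy': 193.3264498918968, 'k1': -0.012974749360621632, 'R': array([[ 0.37910918,  0.92534326,  0.00401026],
       [ 0.59668168, -0.24114088, -0.76539013],
       [-0.70728156,  0.29255927, -0.64355409]]), 't': array([-0.12426022, -0.29857814,  1.73033929])}
top {'fov_y': 49.7079844285442, 'cx': 321.95272015084316, 'cy': 202.6833265782045, 'k1': 0.03698214233780741, 'R': array([[ 2.45900546e-02, -9.99683337e-01,  5.34374918e-03],
       [-9.77931768e-01, -2.51636767e-02, -2.07403583e-01],
       [ 2.07472374e-01, -1.25756655e-04, -9.78240869e-01]]), 't': array([-0.12658716,  0.54381613,  1.08491935])}
[ 0.1621501  -0.65460248  0.23752995] [ 9.92638344e-01  1.21112180e-01 -9.59109305e-05 -9.74150307e-04] [-0.30096855 -0.11665268 -0.10233912] 0.1
```

View pics/top0.png

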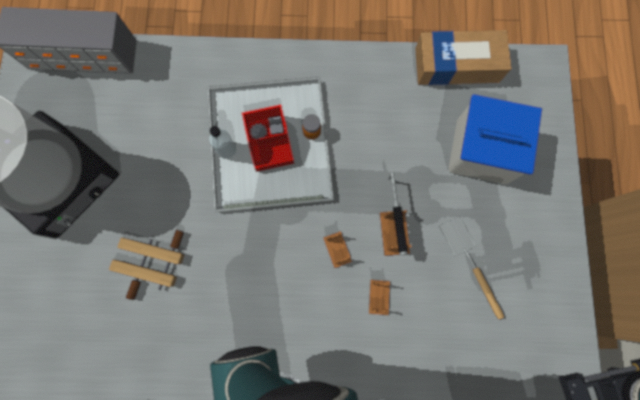

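View pics/scene0.png

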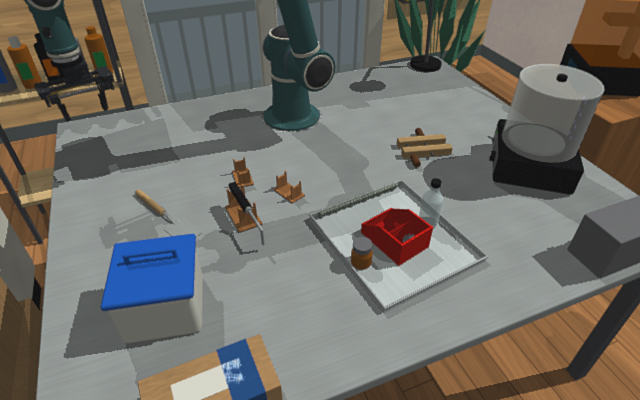

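The top view shows the hook on the largest rest, with its handle around (398,228) and its rod reaching (385,165). The near tray rim runs from (217,211) to (336,202). The bin front is around (258,170)-(292,163), the bottle is at left (217,135) and the jar at right (311,127).

```bash
python3 - <<'E'
from h import *
a=cv2.imread("pics/top0.png")[70:265,200:425]
cv2.imwrite("pics/topc.png",cv2.resize(a,None,fx=3,fy=3,interpolation=cv2.INTER_CUBIC))
m=camera_model("top")
for n,u,v,z in [("hookrear",404,252,.084),("hookfront",397,208,.084),("rodend",385,165,.077),("rimL",217,211,.02),("rimR",336,202,.02),("binfl",258,170,.038),("binfr",293,164,.038)]: print(n,at(m,u,v,z).round(3))
E
```

```text
hookrear [ 0.42  -0.323  0.084]
hookfront [ 0.532 -0.306  0.084]
rodend [ 0.649 -0.277  0.077]
rimL [0.524 0.171 0.02 ]
rimR [ 0.558 -0.151  0.02 ]
binfl [0.638 0.064 0.038]
binfr [ 0.657 -0.031  0.038]
```

View pics/topc.png

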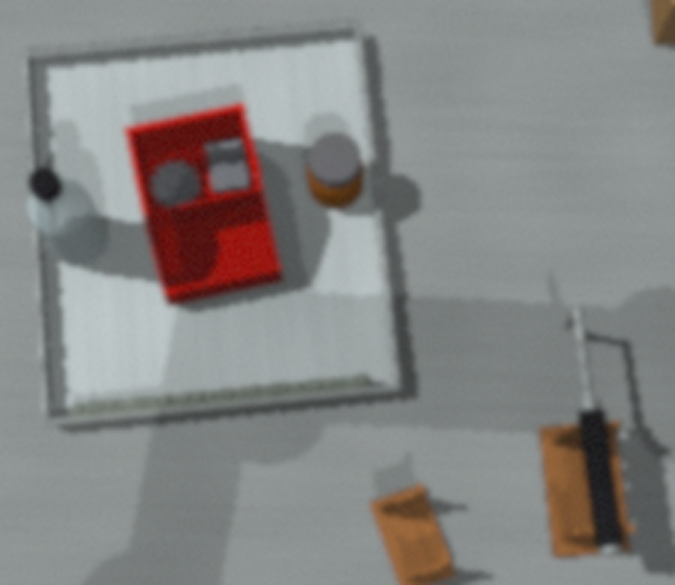

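The crop shows the handle running from (592,410) to (607,545) in crop pixels and the rod's bend at about (574,312). The bin's front wall runs from (170,297) to (282,275).

```bash
cat >> h.py <<'E'
from scipy.spatial.transform import Rotation as Ro
def go(p,yaw,pitch=0):
    s=sense(); R0=Ro.from_quat(s["eef_rot"])
    R1=Ro.from_euler('z',yaw)*Ro.from_euler('y',pitch)*Ro.from_euler('x',np.pi)
    d=R0.inv().apply(np.array(p)-s["eef_pos"]); r=(R0.inv()*R1).as_rotvec()
    print("shift",d.round(4),"turn",r.round(4)); return d,r
E
python3 - <<'E'
from h import *
m=camera_model("top")
T=lambda x,y:(200+x/3,70+y/3)
a=at(m,*T(592,410),.084);b=at(m,*T(605,546),.084);c=at(m,*T(574,312),.077)
print(a,b,c,(a+b)/2); d=c-b; print(np.arctan2(d[1],d[0]))
go([.46,-.31,.24],np.arctan2(d[1],d[0]))
print(camera_model("wrist"))
E
```

```text
[ 0.53568405 -0.30731853  0.084     ] [ 0.41936017 -0.31677629  0.084     ] [ 0.62461887 -0.29376543  0.077     ] [ 0.47752211 -0.31204741  0.084     ]
0.11164051404712025
shift [ 0.372  -0.2629 -0.0019] turn [-2.000e-03  1.000e-04  1.312e-01]
{'fov_y': 58.66002125702824, 'cx': 318.71678345055994, 'cy': 195.32678157078757, 'k1': 0.013572931312199409, 'R': array([[ 0.23998645, -0.97077385, -0.00215234],
       [-0.93722414, -0.2322693 ,  0.26011897],
       [-0.25301662, -0.0604078 , -0.96557418]]), 't': array([-0.67530442, -0.03585005,  0.38982005])}
```

>>> arm_command(plan=[0.031,-0.022,0,0,0,0.011,0,0.062,-0.044,0,0,0,0.022,0,0.093,-0.066,0,0,0,0.033,0,0.124,-0.088,0,0,0,0.044,0,0.155,-0.11,0,0,0,0.055,0,0.186,-0.132,0,0,0,0.066,0,0.217,-0.154,0,0,0,0.077,0,0.248,-0.176,0,0,0,0.088,0,0.279,-0.198,0,0,0,0.099,0,0.31,-0.22,0,0,0,0.11,0,0.341,-0.242,0,0,0,0.12,0,0.372,-0.263,0,0,0,0.131,0])

```text
clock: 1.1
eef_pos: [0.4607, -0.3086, 0.2383]
eef_rot: [0.998, 0.056, -0.0, -0.0]
force: [-0.4, -0.6, -0.5]
finger_gap: 0.0882
grasp_force: 0.0
```

```bash
python3 - <<'E'
from h import *
s=sense(); m=camera_model("wrist"); im=save("wrist","w1.png"); import pickle; pickle.dump(m,open("m1.pkl","wb"))
print(s["eef_pos"],s["eef_rot"],s["force"],s["clock"], -np.array(m["R"]).T@m["t"])
E
```

```text
[ 0.46073043 -0.30855796  0.23833974] [ 9.98453246e-01  5.55968801e-02 -2.30398653e-04 -2.22676546e-04] [-0.38920891 -0.60303128 -0.51383934] 1.1 [ 0.52722148 -0.30270072  0.38505154]
```

View pics/w1.png

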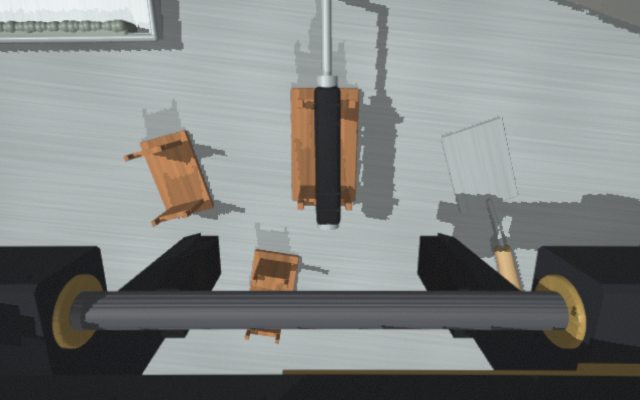

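The wrist view shows the handle from its front (327,87) to its rear (328,224). The rod goes up to (325,0) and the rest's base edges are at columns 291 and 358.

```bash
python3 - <<'E'
from h import *; import pickle
m=pickle.load(open("m1.pkl","rb"))
f=at(m,327,87,.084);r=at(m,328,224,.084);rod=at(m,326,5,.077); rod2=at(m,327,72,.077)
print("front",f,"rear",r,"rod",rod,"mid",(f+r)/2,np.linalg.norm(f-r))
for a,b in((r,f),(r,rod),(rod2,rod)): d=b-a; print(np.arctan2(d[1],d[0]))
# base corners
for u,v in((291,88),(358,88),(291,205),(357,208)): print(at(m,u,v,.008))
mt=camera_model("top")
# tray rim
T=lambda x,y:(200+x/3,70+y/3)
for n,x,y,z in(("rim inner L",65,408,.02),("innerR",395,385,.02),("outL",55,428,.02),("outR",415,392,.02),("topL",45,63,.003),("topR",360,38,.003),("binFLtop",168,298,.038),("binFRtop",282,274,.038),("binBL",128,128,.078),("binBR",242,104,.078),("divL",152,210,.048),("divR",258,193,.048)): print(n,at(mt,*T(x,y),z).round(4))
E
```

```text
front [ 0.53733439 -0.30814549  0.084     ] rear [ 0.42091448 -0.32272652  0.084     ] rod [ 0.59813548 -0.30035713  0.077     ] mid [ 0.47912444 -0.315436    0.084     ] 0.11732945389553288
0.12459635166395233
0.12555913800571689
0.13299638204943123
[ 0.53488393 -0.27337508  0.008     ]
[ 0.54238354 -0.34085055  0.008     ]
[ 0.4116278  -0.28453118  0.008     ]
[ 0.41627316 -0.35749992  0.008     ]
rim inner L [0.5385 0.1597 0.02  ]
innerR [ 0.5676 -0.1392  0.02  ]
outL [0.5199 0.1673 0.02  ]
outR [ 0.5615 -0.1576  0.02  ]
topL [0.8832 0.2071 0.003 ]
topR [ 0.9187 -0.0983  0.003 ]
binFLtop [0.6394 0.0695 0.038 ]
binFRtop [ 0.6649 -0.0333  0.038 ]
binBL [0.7858 0.1077 0.078 ]
binBR [0.812  0.0061 0.078 ]
divL [0.7196 0.0871 0.048 ]
divR [ 0.7387 -0.0091  0.048 ]
```

```bash
python3 - <<'E'
from h import *
go([.4935,-.3132,.12],.126); go([.4935,-.3132,.053],.126)
E
```

```text
shift [0.027  0.013  0.1184] turn [-0.004  -0.0036 -0.0123]
shift [0.0268 0.0133 0.1854] turn [-0.004  -0.0036 -0.0123]
```

>>> arm_command(plan=[0.01,0.005,0.03,0,0,-0.006,0.3,0.02,0.01,0.06,0,0,-0.012,0.3,0.027,0.013,0.09,0,0,-0.012,0.3,0.027,0.013,0.118,0,0,-0.012,0.3,0.027,0.013,0.135,0,0,-0.012,0.3,0.027,0.013,0.15,0,0,-0.012,0.3,0.027,0.013,0.165,0,0,-0.012,0.3,0.027,0.013,0.177,0,0,-0.012,0.3,0.027,0.013,0.185,0,0,-0.012,0.3,0.027,0.013,0.185,0,0,-0.012,0.3])

```text
clock: 1.98
eef_pos: [0.4869, -0.3195, 0.0515]
eef_rot: [0.998, 0.062, -0.002, -0.001]
force: [-0.3, 1.2, -0.0]
finger_gap: 0.0618
grasp_force: 0.0
```

```bash
python3 - <<'E'
from h import *
go([.4935,-.3132,.053],.126); s=sense(); print(s["eef_pos"],s["force"])
E
```

```text
shift [ 0.0073 -0.0055 -0.0015] turn [-0.0027  0.003  -0.0023]
[ 0.48688729 -0.31951258  0.05146797] [-0.29276203  1.19390167 -0.03871462]
```

>>> arm_command(plan=[0.007,-0.0055,-0.0015,0,0,0,0.3,0.007,-0.0055,-0.0015,0,0,0,0.3,0.007,-0.0055,-0.0015,0,0,0,0.3])

```text
clock: 2.23
eef_pos: [0.4961, -0.3144, 0.0567]
eef_rot: [0.998, 0.062, 0.001, 0.001]
force: [0.2, 1.1, 0.3]
finger_gap: 0.0617
grasp_force: 0.0
```

```bash
python3 - <<'E'
from h import *
go([.4935,-.3132,.053],.126); s=sense(); print(s["eef_pos"],s["force"])
m=camera_model("wrist"); im=save("wrist","w2.png"); go([.4935,-.3132,.053],.126)
for p in((.4785,-.315,.073),(.5376,-.3075,.084),(.4189,-.3225,.084)): print(proj(m,p))
E
```

```text
shift [-0.0024 -0.0015  0.0037] turn [ 0.0017 -0.002  -0.0014]
[ 0.49609004 -0.31436204  0.05669503] [0.16383687 1.07217193 0.31342117]
shift [-0.0022 -0.0015  0.0036] turn [ 0.0017 -0.0018 -0.0015]
[311.54350118 309.48260937]
[309.71603686 173.74781705]
[311.92215899 449.32072556]
```

View pics/w2.png

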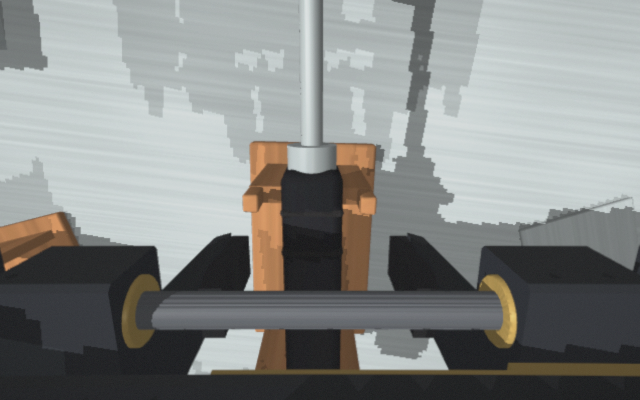

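The fingers straddle the handle, which is at column 311 against a finger mid of 319. That is about 3 mm off, and the front of the handle is where I predicted it.

>>> arm_command(plan=[-0.002,-0.0025,0.003,0,0,0,0.3,-0.002,-0.0025,0.003,0,0,0,0.3,-0.002,-0.0025,0.003,0,0,0,0.9,-0.002,-0.0025,0.003,0,0,0,0.9,-0.002,-0.0025,0.003,0,0,0,0.9,-0.002,-0.0025,0.003,0,0,0,0.9,-0.002,-0.0025,0.003,0,0,0,0.9,-0.002,-0.0025,0.003,0,0,0,0.9,-0.002,-0.0025,0.003,0,0,0,0.9,-0.002,-0.0025,0.003,0,0,0,0.9], squeeze=50)

```text
clock: 3.12
eef_pos: [0.4924, -0.3119, 0.0522]
eef_rot: [0.998, 0.062, -0.0, 0.0]
force: [0.1, -0.8, -0.1]
finger_gap: 0.0212
grasp_force: 50.0
```

```bash
python3 - <<'E'
from h import *
go([.4935,-.3132,.053],.126); s=sense(); print(s["eef_pos"],s["force"],s["finger_gap"],s["grasp_force"])
E
```

```text
shift [ 0.0009  0.0014 -0.0008] turn [ 0.0001  0.     -0.0022]
[ 0.49240445 -0.31192399  0.05221115] [ 0.13770277 -0.79121852 -0.08008676] 0.021155719977044355 49.999745562672615
```

>>> arm_command(plan=[0,0,-0.005,0,0,0,0.9,0,0,-0.015,0,0,0,0.9,0,0,-0.03,0,0,0,0.9,0,0,-0.045,0,0,0,0.9,0,0,-0.06,0,0,0,0.9,0,0,-0.075,0,0,0,0.9,0,0,-0.085,0,0,0,0.9,0,0,-0.09,0,0,0,0.9,0,0,-0.09,0,0,0,0.9], squeeze=60)

```text
clock: 3.87
eef_pos: [0.4932, -0.3124, 0.144]
eef_rot: [0.998, 0.062, 0.001, 0.001]
force: [0.4, 0.0, -2.1]
finger_gap: 0.0211
grasp_force: 60.0
```

```bash
python3 - <<'E'
from h import *
go([.547,.003,.145],.105); s=sense(); print(s["eef_pos"],s["force"],s["moment"],s["finger_gap"])
E
```

```text
shift [ 0.0923 -0.3064 -0.0014] turn [ 0.0019 -0.0022  0.0188]
[ 0.4932169  -0.3124083   0.14402045] [ 0.37952675  0.01621757 -2.10822037] [0.05482015 0.03204437 0.00028777] 0.021095948050643906
```

>>> arm_command(plan=[0.005,-0.015,0,0,0,0,0.9,0.014,-0.045,0,0,0,0.005,0.9,0.024,-0.08,0,0,0,0.01,0.9,0.035,-0.115,0,0,0,0.015,0.9,0.045,-0.15,0,0,0,0.019,0.9,0.056,-0.185,0,0,0,0.019,0.9,0.066,-0.22,0,0,0,0.019,0.9,0.077,-0.255,0,0,0,0.019,0.9,0.086,-0.285,0,0,0,0.019,0.9,0.092,-0.303,0,0,0,0.019,0.9,0.092,-0.306,0,0,0,0.019,0.9,0.092,-0.306,0,0,0,0.019,0.9])

```text
clock: 4.87
eef_pos: [0.5451, 0.0043, 0.1412]
eef_rot: [0.999, 0.054, -0.001, 0.0]
force: [0.6, -0.7, -2.1]
finger_gap: 0.021
grasp_force: 60.0
```

```bash
python3 - <<'E'
from h import *; import pickle
go([.547,.003,.145],.105); s=sense(); print(s["eef_pos"],s["force"],s["moment"],s["finger_gap"])
m=camera_model("wrist"); im=save("wrist","w3.png"); pickle.dump((s,m),open("m3.pkl","wb"))
a=im[:250]; cv2.imwrite("pics/w3c.png",cv2.resize(a,(800,312),interpolation=cv2.INTER_CUBIC)[:,:,::-1])
E
```

```text
shift [ 0.0018  0.0015 -0.0038] turn [-0.0001  0.0021  0.0025]
[0.54508713 0.00431746 0.14116094] [ 0.64785807 -0.72168528 -2.08006301] [-0.03987146  0.06618431  0.02304962] 0.02100677946842711
```

View pics/w3.png

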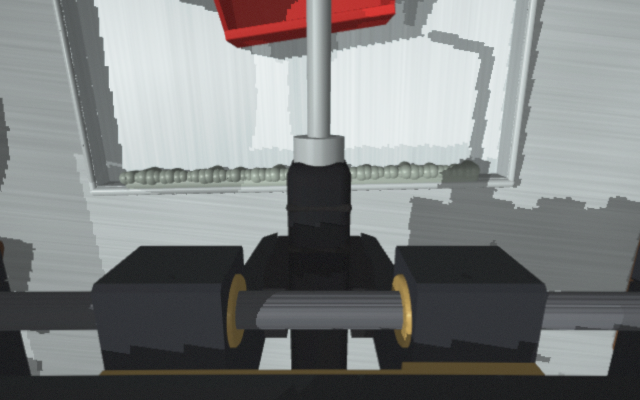

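The front wall's corners are at about (233,46) and (397,16). The rim lip runs from (95,193) to (516,184). The rod is centred near column 319, and the tip is out of view above the picture.

```bash
python3 - <<'E'
from h import *; import pickle
s,m=pickle.load(open("m3.pkl","rb"))
for z in(.003,.038): print(z,at(m,233,46,z),at(m,397,16,z),at(m,224,36,z),at(m,395,7,z))
a=at(m,95,190,.02);b=at(m,516,182,.02);print(a,b,np.arctan2(-(b-a)[0],(b-a)[1]))
a=at(m,95,193,0);b=at(m,516,186,0);print(a,b)
mt=camera_model("top"); im=save("top","top1.png")
cv2.imwrite("pics/top1c.png",cv2.resize(im[90:230,200:370],None,fx=4,fy=4,interpolation=cv2.INTER_CUBIC)[:,:,::-1])
go([.547,.003,.145],.105)
sc=save("scene","sc1.png")
E
```

```text
0.003 [0.64229022 0.07729102 0.003     ] [ 0.67523918 -0.0403517   0.003     ] [0.64839678 0.08415432 0.003     ] [ 0.68090196 -0.03793271  0.003     ]
0.038 [0.638549   0.06901928 0.038     ] [ 0.66744833 -0.03416442  0.038     ] [0.64390502 0.07503904 0.038     ] [ 0.67241511 -0.03204274  0.038     ]
[0.52527114 0.17452048 0.02      ] [ 0.56626596 -0.14733408  0.02      ] -3.014904166681962
[0.51619807 0.18695448 0.        ] [ 0.5595345  -0.15993855  0.        ]
shift [ 0.0018 -0.0002 -0.0035] turn [ 0.0004  0.0016 -0.    ]
```

View pics/top1c.png

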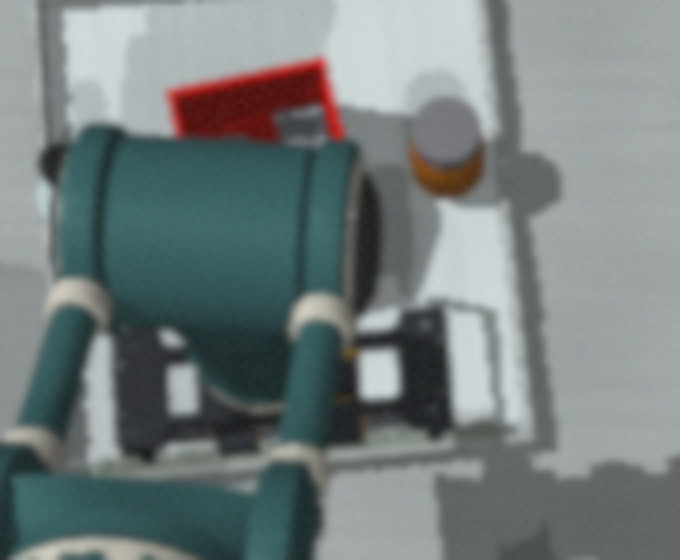

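The arm hides the bin front in this top view, so I'll use the wrist measurement: front wall centre (0.653, 0.017), yaw about 0.25.

>>> arm_command(plan=[0,0.004,0.003,0,0,-0.012,0.9,0,0.004,0.012,0,0,-0.012,0.9,0,0.004,0.022,0,0,-0.012,0.9,0,0.004,0.032,0,0,-0.012,0.9,0,0.004,0.042,0,0,-0.012,0.9,0,0.004,0.052,0,0,-0.012,0.9,0,0.004,0.06,0,0,-0.012,0.9,0,0.004,0.068,0,0,-0.012,0.9,0,0.004,0.076,0,0,-0.012,0.9,0,0.004,0.084,0,0,-0.012,0.9,0,0.004,0.089,0,0,-0.012,0.9,0,0.004,0.089,0,0,-0.012,0.9])

```text
clock: 6.02
eef_pos: [0.5453, -0.0007, 0.0517]
eef_rot: [0.998, 0.058, -0.001, -0.0]
force: [0.8, 1.2, -2.1]
finger_gap: 0.0212
grasp_force: 60.0
```

```bash
python3 - <<'E'
from h import *
go([.544,.0,.052],.12); s=sense(); print(s["eef_pos"],s["force"],s["moment"],s["finger_gap"])
im=save("scene","sc2.png"); cv2.imwrite("pics/sc2c.png",cv2.resize(im[170:290,290:490],None,fx=4,fy=4,interpolation=cv2.INTER_CUBIC)[:,:,::-1])
E
```

```text
shift [-0.0012 -0.0008 -0.0002] turn [-0.0004  0.0023 -0.003 ]
[ 0.54531902 -0.00067983  0.05174792] [ 0.84998137  1.18946767 -2.09427779] [ 0.01006234 -0.04093434  0.00056952] 0.021161246722402677
```

View pics/sc2c.png

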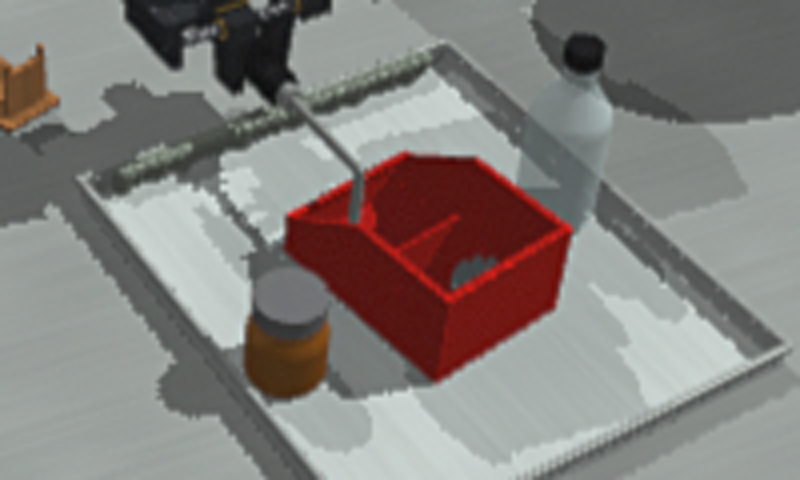

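The shank is down inside the empty front compartment, around (357,215), clear of the walls. Now I'll pull.

>>> arm_command(plan=[-0.003,0,0,0,0,0,0.9,-0.006,0,0,0,0,0,0.9,-0.009,0,0,0,0,0,0.9,-0.012,0,0,0,0,0,0.9,-0.015,0,0,0,0,0,0.9,-0.018,0,0,0,0,0,0.9,-0.021,0,0,0,0,0,0.9,-0.024,0,0,0,0,0,0.9,-0.027,0,0,0,0,0,0.9,-0.03,0,0,0,0,0,0.9,-0.033,0,0,0,0,0,0.9,-0.036,0,0,0,0,0,0.9])

```text
clock: 7.07
eef_pos: [0.5105, -0.005, 0.0533]
eef_rot: [0.998, 0.058, 0.0, 0.0]
force: [2.6, 0.4, -2.0]
finger_gap: 0.021
grasp_force: 60.0
```

>>> arm_command(plan=[-0.003,0,0,0,0,0,0.9,-0.006,0,0,0,0,0,0.9,-0.009,0,0,0,0,0,0.9,-0.012,0,0,0,0,0,0.9,-0.015,0,0,0,0,0,0.9,-0.018,0,0,0,0,0,0.9,-0.021,0,0,0,0,0,0.9,-0.024,0,0,0,0,0,0.9,-0.027,0,0,0,0,0,0.9,-0.03,0,0,0,0,0,0.9])

```text
clock: 7.9
eef_pos: [0.4805, -0.0085, 0.0532]
eef_rot: [0.998, 0.058, 0.0, 0.0]
force: [1.3, 0.6, -2.3]
finger_gap: 0.0215
grasp_force: 60.0
```

```bash
python3 - <<'E'
from h import *
s=sense(); print(s["eef_pos"],s["eef_rot"],s["force"],s["moment"],s["finger_gap"])
E
```

```text
[ 0.4804837  -0.00853448  0.05322921] [9.98296704e-01 5.83411594e-02 2.43765042e-05 8.09133179e-06] [ 1.31261789  0.58710754 -2.3454001 ] [ 0.14181522 -0.36879434 -0.0042654 ] 0.02153425703769462
```

```bash
cat >> h.py <<'E'
def front(im,m,z=.038):
    """fit the near (lower) edge of the red front wall in the wrist view; returns corners, yaw"""
    h=cv2.cvtColor(im,cv2.COLOR_RGB2HSV); k=((h[...,0]<8)|(h[...,0]>172))&(h[...,1]>150)&(h[...,2]>60)
    k[235:]=0; n,l,st,_=cv2.connectedComponentsWithStats(k.astype(np.uint8)); 
    cols=np.where(k.sum(0)>3)[0]; low=np.array([(c,np.where(k[:,c])[0].max()) for c in cols])
    g=np.ones(len(low),bool)
    for _ in range(6):
        p=np.polyfit(low[g,0],low[g,1],1); r=low[:,1]-np.polyval(p,low[:,0]); g=np.abs(r)<max(2,1.0*r[g].std())
    a,b=low[g,0].min(),low[g,0].max(); out=[]
    print("px",a,np.polyval(p,a),b,np.polyval(p,b),g.sum())
    for zz in (.003,z):
        A,B=[at(m,c,np.polyval(p,c)+.5,zz) for c in(a,b)]
        print("z",zz,A.round(4),B.round(4),"len",np.linalg.norm(A-B).round(4),"yaw",np.arctan2((B-A)[0],(A-B)[1]).round(4))
E
python3 - <<'E'
from h import *
m=camera_model("wrist"); im=save("wrist","w4.png"); front(im,m)
front(cv2.imread("pics/w3.png")[:,:,::-1].copy(),__import__("pickle").load(open("m3.pkl","rb"))[1])
cv2.imwrite("pics/w4c.png",cv2.resize(im[:250],(800,312),interpolation=cv2.INTER_CUBIC)[:,:,::-1])
E
```

```text
Traceback (most recent call last):
  File "h.py", line 33, in front
    p=np.polyfit(low[g,0],low[g,1],1); r=low[:,1]-np.polyval(p,low[:,0]); g=np.abs(r)<max(2,1.0*r[g].std())
                 ~~~^^^^^
IndexError: too many indices for array: array is 1-dimensional, but 2 were indexed
```

```bash
cat >> h.py <<'E'
def back(im):
    m=camera_model("top")
    h=cv2.cvtColor(im,cv2.COLOR_RGB2HSV); k=((h[...,0]<8)|(h[...,0]>172))&(h[...,1]>150)&(h[...,2]>60)
    k[:80]=0;k[200:]=0;k[:,:210]=0;k[:,330:]=0
    cols=np.where(k.sum(0)>1)[0]; up=np.array([(c,np.where(k[:,c])[0].min()) for c in cols],float)
    g=(up[:,0]>cols.min()+4)&(up[:,0]<cols.max()-6)
    for _ in range(5):
        p=np.polyfit(up[g,0],up[g,1],1); r=up[:,1]-np.polyval(p,up[:,0]); g=np.abs(r)<1.0
    a,b=up[g,0].min(),up[g,0].max()
    A,B=[at(m,c,np.polyval(p,c)-.5,.078) for c in(a,b)]
    print("back",A.round(4),B.round(4),"len",np.linalg.norm(A-B).round(4),"yaw",np.arctan2((B-A)[0],(A-B)[1]).round(4))
E
python3 - <<'E'
from h import *
back(cv2.imread("pics/top0.png")[:,:,::-1].copy()); back(cv2.imread("pics/top1.png")[:,:,::-1].copy()); im=save("top","top2.png"); back(im)
E
```

```text
back [0.7972 0.075  0.078 ] [0.7996 0.0047 0.078 ] len 0.0704 yaw 0.0349
back [0.7861 0.1068 0.078 ] [0.8113 0.0079 0.078 ] len 0.1021 yaw 0.2493
back [0.745  0.0883 0.078 ] [ 0.761  -0.0105  0.078 ] len 0.1 yaw 0.1604
```

>>> arm_command(plan=[-0.003,0,0,0,0,0,0.9,-0.006,0,0,0,0,0,0.9,-0.009,0,0,0,0,0,0.9,-0.012,0,0,0,0,0,0.9,-0.015,0,0,0,0,0,0.9,-0.018,0,0,0,0,0,0.9,-0.021,0,0,0,0,0,0.9,-0.024,0,0,0,0,0,0.9,-0.026,0,0,0,0,0,0.9,-0.028,0,0,0,0,0,0.9])

```text
clock: 8.83
eef_pos: [0.4527, -0.0118, 0.0532]
eef_rot: [0.998, 0.058, 0.0, 0.0]
force: [2.6, 1.0, -2.5]
finger_gap: 0.0211
grasp_force: 60.0
```

```bash
python3 - <<'E'
from h import *
s=sense(); print(s["eef_pos"],s["eef_rot"],s["force"],s["moment"],s["finger_gap"])
im=save("top","top3.png"); back(im)
E
```

```text
[ 0.45273345 -0.01178381  0.05324427] [9.98296060e-01 5.83521451e-02 5.92504102e-05 1.57463003e-05] [ 2.60381193  0.99725514 -2.45922136] [ 0.11519546 -0.34002725 -0.00214979] 0.021140095138831017
back [0.7208 0.0815 0.078 ] [ 0.7332 -0.0197  0.078 ] len 0.102 yaw 0.1218
```

>>> arm_command(plan=[-0.001,0,0,0,0,0,0.9,-0.002,0,0,0,0,0,0.9,-0.003,0,0,0,0,0,0.9,-0.004,0,0,0,0,0,0.9,-0.005,0,0,0,0,0,0.9,-0.006,0,0,0,0,0,0.9,-0.007,0,0,0,0,0,0.9])

```text
clock: 9.47
eef_pos: [0.446, -0.0126, 0.0532]
eef_rot: [0.998, 0.058, 0.0, 0.0]
force: [2.5, 1.4, -2.2]
finger_gap: 0.0212
grasp_force: 60.0
```

>>> arm_command(plan=[-0.001,0,0,0,0,0,0.9,-0.002,0,0,0,0,0,0.9,-0.003,0,0,0,0,0,0.9,-0.003,0,0,0,0,0,0.9])

```text
clock: 9.8
eef_pos: [0.4427, -0.0129, 0.0531]
eef_rot: [0.998, 0.058, -0.0, -0.0]
force: [2.0, -0.1, -2.4]
finger_gap: 0.021
grasp_force: 60.0
```

>>> arm_command(plan=[-0.001,0,0,0,0,0,0.9,-0.002,0,0,0,0,0,0.9,-0.003,0,0,0,0,0,0.9,-0.003,0,0,0,0,0,0.9])

```text
clock: 10.13
eef_pos: [0.4398, -0.0133, 0.0531]
eef_rot: [0.998, 0.058, -0.0, -0.0]
force: [2.2, 0.7, -1.8]
finger_gap: 0.0208
grasp_force: 60.0
```

>>> arm_command(plan=[-0.001,0,0,0,0,0,0.9,-0.002,0,0,0,0,0,0.9,-0.002,0,0,0,0,0,0.9])

```text
clock: 10.38
eef_pos: [0.4378, -0.0135, 0.0532]
eef_rot: [0.998, 0.058, -0.0, -0.0]
force: [2.2, -0.2, -2.6]
finger_gap: 0.0209
grasp_force: 60.0
```

```bash
python3 - <<'E'
from h import *
s=sense(); print(s["eef_pos"],s["force"],s["moment"])
im=save("top","top4.png"); back(im)
E
```

```text
[ 0.43780346 -0.01349764  0.05315592] [ 2.20243759 -0.21559178 -2.63128533] [ 0.06948182 -0.26705005  0.07201077]
back [0.7067 0.0781 0.078 ] [ 0.7178 -0.023   0.078 ] len 0.1016 yaw 0.1097
```

>>> arm_command(plan=[-0.001,0,0,0,0,0,0.9,-0.002,0,0,0,0,0,0.9,-0.002,0,0,0,0,0,0.9])

```text
clock: 10.68
eef_pos: [0.4359, -0.0137, 0.0532]
eef_rot: [0.998, 0.058, -0.0, -0.0]
force: [2.0, -0.0, -1.9]
finger_gap: 0.0212
grasp_force: 60.0
```

>>> arm_command(plan=[-0.001,0,0,0,0,0,0.9,-0.002,0,0,0,0,0,0.9,-0.002,0,0,0,0,0,0.9])

```text
clock: 10.93
eef_pos: [0.4353, -0.0139, 0.0536]
eef_rot: [0.998, 0.058, 0.001, 0.0]
force: [5.0, 1.5, -4.0]
finger_gap: 0.0211
grasp_force: 60.0
```

>>> arm_command(plan=[0,0,0,0,0,0,0.9,0,0,0,0,0,0,0.9])

```text
clock: 11.1
eef_pos: [0.4353, -0.0139, 0.0536]
eef_rot: [0.998, 0.058, 0.001, 0.0]
force: [6.9, 0.8, -3.2]
finger_gap: 0.0211
grasp_force: 60.0
```

```bash
python3 - <<'E'
from h import *
s=sense(); print(s["eef_pos"],s["eef_rot"],s["force"],s["moment"])
im=save("top","top5.png"); back(im)
E
```

```text
[ 0.43527686 -0.01392281  0.05363262] [9.98295267e-01 5.83519106e-02 1.26966226e-03 5.09761431e-05] [ 6.92083404  0.79840918 -3.237529  ] [ 0.21424094 -0.71360726  0.06419554]
back [0.7032 0.0805 0.078 ] [ 0.7149 -0.0204  0.078 ] len 0.1016 yaw 0.1154
```

>>> arm_command(plan=[-0.0004,0,0.0003,0,0,0,0.9,-0.0007,0,0.0005,0,0,0,0.9,-0.0007,0,0.0005,0,0,0,0.9,-0.0007,0,0.0005,0,0,0,0.9])

```text
clock: 11.48
eef_pos: [0.435, -0.014, 0.0533]
eef_rot: [0.998, 0.058, 0.002, 0.0]
force: [5.8, -0.2, -4.1]
finger_gap: 0.021
grasp_force: 60.0
```

>>> arm_command(plan=[0,0,0,0,0,0,0.9,0,0,0,0,0,0,0.9])

```text
clock: 11.65
eef_pos: [0.4351, -0.014, 0.0533]
eef_rot: [0.998, 0.058, 0.002, 0.0]
force: [5.8, 0.6, -4.1]
finger_gap: 0.021
grasp_force: 60.0
```

>>> arm_command(plan=[0,0,0,0,0,0,0.9,0,0,0,0,0,0,0.9])

```text
clock: 11.82
eef_pos: [0.435, -0.014, 0.0533]
eef_rot: [0.998, 0.058, 0.002, 0.0]
force: [5.7, 1.4, -4.1]
finger_gap: 0.0215
grasp_force: 60.0
```

```bash
python3 - <<'E'
from h import *
s=sense(); print(s["eef_pos"],s["eef_rot"],s["force"],s["moment"])
for i in range(6):
    im=save("top","top6.png"); back(im); s=sense(); print(s["force"].round(1),s["moment"].round(2))
E
```

```text
[ 0.43503186 -0.01400858  0.05330129] [9.98296053e-01 5.83269317e-02 1.71887856e-03 7.64785747e-05] [ 5.65144046  1.39349253 -4.06523893] [ 0.2487343  -0.80507925  0.06732987]
back [0.7023 0.0805 0.078 ] [ 0.7154 -0.0204  0.078 ] len 0.1017 yaw 0.129
[ 5.9  1.3 -4. ] [ 0.26 -0.85  0.04]
back [0.7024 0.0805 0.078 ] [ 0.7151 -0.0204  0.078 ] len 0.1017 yaw 0.1249
[ 5.9  0.9 -3.1] [ 0.15 -0.74  0.12]
back [0.7025 0.0805 0.078 ] [ 0.7152 -0.0204  0.078 ] len 0.1017 yaw 0.1254
[ 5.8  1.1 -3.7] [ 0.24 -0.87  0.09]
back [0.7023 0.0805 0.078 ] [ 0.7155 -0.0204  0.078 ] len 0.1017 yaw 0.13
[ 5.4  1.  -3.6] [ 0.19 -0.81  0.07]
back [0.7024 0.0805 0.078 ] [ 0.7151 -0.0204  0.078 ] len 0.1017 yaw 0.1249
[ 5.1  1.2 -3.7] [ 0.24 -0.78  0.13]
back [0.7024 0.0805 0.078 ] [ 0.7154 -0.0204  0.078 ] len 0.1017 yaw 0.1277
[ 6.   1.5 -3.4] [ 0.23 -0.8   0.06]
```

>>> arm_command(plan=[-0.0004,0,0.0002,0,0,0,0.9,-0.0008,0,0.0005,0,0,0,0.9,-0.0012,0,0.0008,0,0,0,0.9,-0.0012,0,0.0008,0,0,0,0.9])

```text
clock: 12.45
eef_pos: [0.4349, -0.0141, 0.0529]
eef_rot: [0.998, 0.058, 0.003, 0.0]
force: [7.6, 2.2, -4.6]
finger_gap: 0.0208
grasp_force: 60.0
```

```bash
python3 - <<'E'
from h import *
s=sense(); print(s["eef_pos"],s["eef_rot"],s["force"],s["moment"])
for i in range(5):
    im=save("top","top7.png"); back(im); s=sense(); print(s["force"].round(1),s["moment"].round(2))
E
```

```text
[ 0.43489273 -0.01411841  0.05286869] [9.98295892e-01 5.82849463e-02 2.85711442e-03 1.18905824e-04] [ 7.58839555  2.22074188 -4.59677368] [ 0.20997176 -1.10016493  0.12616114]
back [0.7022 0.0805 0.078 ] [ 0.7156 -0.0204  0.078 ] len 0.1017 yaw 0.1321
[ 6.9  1.6 -3.6] [ 0.29 -1.1   0.09]
back [0.7022 0.0805 0.078 ] [ 0.7157 -0.0204  0.078 ] len 0.1017 yaw 0.1332
[ 7.4  0.9 -3.8] [ 0.29 -1.13  0.17]
back [0.7022 0.0805 0.078 ] [ 0.7155 -0.0204  0.078 ] len 0.1017 yaw 0.1311
[ 7.4  1.8 -4.6] [ 0.27 -1.13  0.11]
back [0.7021 0.0805 0.078 ] [ 0.7158 -0.0204  0.078 ] len 0.1018 yaw 0.1353
[ 8.4  1.1 -5.2] [ 0.28 -1.08  0.09]
back [0.7024 0.0805 0.078 ] [ 0.7155 -0.0204  0.078 ] len 0.1017 yaw 0.1288
[ 8.   1.8 -4.3] [ 0.3  -1.13  0.12]
```

Pull is steady at about 7.6 N with no further motion, and the bin's yaw of 0.13 matches the rim. I'll hold briefly, unload forward, then lift out.

>>> arm_command(plan=[0,0,0,0,0,0,0.9,0,0,0,0,0,0,0.9,0,0,0,0,0,0,0.9,0.001,0,-0.0005,0,0,0,0.9,0.003,0,-0.001,0,0,0,0.9,0.006,0,-0.001,0,0,0,0.9,0.01,0,-0.001,0,0,0,0.9,0.014,0,-0.001,0,0,0,0.9,0.018,0,-0.001,0,0,0,0.9,0.02,0,-0.001,0,0,0,0.9,0.02,0,-0.001,0,0,0,0.9])

```text
clock: 13.62
eef_pos: [0.4526, -0.0118, 0.0529]
eef_rot: [0.998, 0.058, -0.0, 0.0]
force: [-0.3, 0.8, -1.7]
finger_gap: 0.0211
grasp_force: 60.0
```

```bash
python3 - <<'E'
from h import *
s=sense(); print(s["eef_pos"],s["eef_rot"],s["force"],s["moment"])
for i in range(2):
    im=save("top","top8.png"); back(im); s=sense(); print(s["force"].round(1),s["moment"].round(2))
E
```

```text
[ 0.45258545 -0.01181825  0.05288012] [ 9.98290419e-01  5.84485983e-02 -2.29934224e-05  1.19232825e-05] [-0.34544044  0.83149304 -1.73239657] [0.04782298 0.09126517 0.00414155]
back [0.7024 0.0805 0.078 ] [ 0.7149 -0.0204  0.078 ] len 0.1017 yaw 0.1236
[ 0.8  0.3 -2.1] [-0.01  0.08 -0.03]
back [0.7023 0.0805 0.078 ] [ 0.7152 -0.0204  0.078 ] len 0.1017 yaw 0.127
[-0.2 -0.3 -1.9] [ 0.05  0.02 -0.01]
```

>>> arm_command(plan=[0,0,-0.005,0,0,0,0.9,0,0,-0.015,0,0,0,0.9,0,0,-0.027,0,0,0,0.9,0,0,-0.04,0,0,0,0.9,0,0,-0.055,0,0,0,0.9,0,0,-0.07,0,0,0,0.9,0,0,-0.082,0,0,0,0.9,0,0,-0.09,0,0,0,0.9,0,0,-0.09,0,0,0,0.9,0,0,-0.09,0,0,0,0.9])

```text
clock: 14.55
eef_pos: [0.4524, -0.0119, 0.1436]
eef_rot: [0.998, 0.058, 0.001, 0.0]
force: [-0.6, 0.1, -1.9]
finger_gap: 0.0212
grasp_force: 60.0
```

```bash
python3 - <<'E'
from h import *
s=sense(); print(s["eef_pos"],s["eef_rot"],s["force"],s["moment"])
m=camera_model("wrist"); im=save("wrist","w5.png"); back(save("top","top9.png")); front(im,m)
cv2.imwrite("pics/w5c.png",cv2.resize(im[:250],(800,312),interpolation=cv2.INTER_CUBIC)[:,:,::-1])
E
```

```text
[ 0.4523895  -0.01188056  0.14362987] [9.98293885e-01 5.83842444e-02 7.66006403e-04 1.14205555e-04] [-0.56800682  0.09212273 -1.85591627] [0.06626543 0.03515358 0.02339611]
back [0.7024 0.0805 0.078 ] [ 0.7154 -0.0204  0.078 ] len 0.1017 yaw 0.1277
px 226 34.23328526020318 381 32.07668461485487 128
z 0.003 [0.5569 0.0682 0.003 ] [ 0.5718 -0.046   0.003 ] len 0.1152 yaw 0.1296
z 0.038 [0.5522 0.0592 0.038 ] [ 0.5653 -0.0411  0.038 ] len 0.1012 yaw 0.1296
```

View pics/w5c.png

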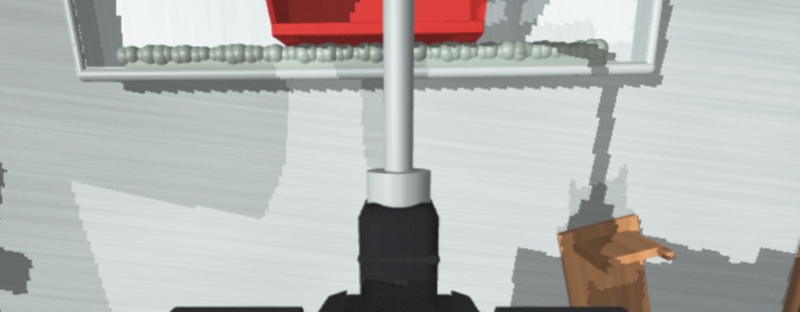

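The bin sits against the resin drips with its front edge parallel to the rim (both nearly level in the view). The hook hasn't slipped in the grip. Now I'll take it back to the rest.

```bash
python3 - <<'E'
from h import *
go([.4924,-.3119,.1436],.124)
E
```

```text
shift [ 0.0058  0.3028 -0.0014] turn [-0.0003  0.0013 -0.0072]
```

>>> arm_command(plan=[0,0.015,0,0,0,-0.002,0.9,0.001,0.045,0,0,0,-0.004,0.9,0.002,0.08,0,0,0,-0.007,0.9,0.002,0.115,0,0,0,-0.007,0.9,0.003,0.15,0,0,0,-0.007,0.9,0.004,0.185,0,0,0,-0.007,0.9,0.004,0.22,0,0,0,-0.007,0.9,0.005,0.25,0,0,0,-0.007,0.9,0.006,0.28,0,0,0,-0.007,0.9,0.006,0.298,0,0,0,-0.007,0.9,0.006,0.303,0,0,0,-0.007,0.9,0.006,0.303,0,0,0,-0.007,0.9])

```text
clock: 15.65
eef_pos: [0.4928, -0.3127, 0.1418]
eef_rot: [0.998, 0.061, -0.001, -0.001]
force: [0.6, 0.8, -2.1]
finger_gap: 0.0214
grasp_force: 60.0
```

>>> arm_command(plan=[0,0,0,0,0,0,0.9,0,0,0,0,0,0,0.9,0,0,0,0,0,0,0.9])

```text
clock: 15.9
eef_pos: [0.4931, -0.3105, 0.1427]
eef_rot: [0.998, 0.063, -0.0, -0.0]
force: [0.4, -0.6, -1.2]
finger_gap: 0.0213
grasp_force: 60.0
```

```bash
python3 - <<'E'
from h import *
go([.4924,-.3119,.053],.124); s=sense(); print(s["eef_pos"],s["force"],s["moment"])
E
```

```text
shift [-0.0008  0.0014  0.0897] turn [-0.0009  0.0005  0.0012]
[ 0.49309943 -0.31051357  0.14268074] [ 0.38592911 -0.56376771 -1.15092582] [ 0.00485642 -0.02036451 -0.01265344]
```

Descend to just above the seat, then settle.

>>> arm_command(plan=[0,0,0.012,0,0,0,0.9,-0.001,0.001,0.027,0,0,0,0.9,-0.001,0.001,0.042,0,0,0,0.9,-0.001,0.001,0.056,0,0,0,0.9,-0.001,0.001,0.068,0,0,0,0.9,-0.001,0.001,0.077,0,0,0,0.9,-0.001,0.001,0.084,0,0,0,0.9,-0.001,0.001,0.086,0,0,0,0.9,-0.001,0.001,0.086,0,0,0,0.9,-0.001,0.001,0.086,0,0,0,0.9])

```text
clock: 16.73
eef_pos: [0.4929, -0.3134, 0.0573]
eef_rot: [0.998, 0.062, 0.0, 0.0]
force: [0.2, 0.4, -2.1]
finger_gap: 0.021
grasp_force: 60.0
```

```bash
python3 - <<'E'
from h import *
go([.4924,-.3119,.0525],.124); s=sense(); print(s["eef_pos"],s["force"],s["moment"])
E
```

```text
shift [-0.0003 -0.0016  0.0048] turn [ 0.0005 -0.0006 -0.0002]
[ 0.49290163 -0.31343479  0.05734573] [ 0.21180572  0.36111492 -2.09259412] [0.03706629 0.06435261 0.01321126]
```

>>> arm_command(plan=[0,-0.001,0.0015,0,0,0,0.9,0,-0.001,0.003,0,0,0,0.9,0,-0.001,0.004,0,0,0,0.9,0,-0.001,0.0045,0,0,0,0.9,0,-0.001,0.0045,0,0,0,0.9])

```text
clock: 17.15
eef_pos: [0.4923, -0.3122, 0.0524]
eef_rot: [0.998, 0.062, -0.0, 0.0]
force: [-0.7, -0.6, -2.3]
finger_gap: 0.0208
grasp_force: 60.0
```

```bash
python3 - <<'E'
from h import *
go([.4924,-.3119,.0522],.124); s=sense(); print(s["eef_pos"],s["force"],s["moment"])
E
```

```text
shift [ 0.0001 -0.0003  0.0002] turn [ 0.      0.     -0.0002]
[ 0.49230554 -0.31220163  0.05241287] [-0.72466505 -0.61613444 -2.26803218] [-0.0199924   0.06107643 -0.04438931]
```

>>> arm_command(plan=[0,0,0.0005,0,0,0,0.9,0,0,0.001,0,0,0,0.9,0,0,0.001,0,0,0,0.9])

```text
clock: 17.4
eef_pos: [0.4924, -0.3123, 0.0522]
eef_rot: [0.998, 0.062, -0.0, 0.0]
force: [-2.7, 1.4, 5.5]
finger_gap: 0.0209
grasp_force: 60.0
```

>>> arm_command(plan=[0,0,0.0005,0,0,0,0.9,0,0,0.0008,0,0,0,0.9,0,0,0.0008,0,0,0,0.9])

```text
clock: 17.65
eef_pos: [0.4924, -0.3123, 0.0522]
eef_rot: [0.998, 0.062, -0.0, 0.0]
force: [-4.4, 2.7, 9.8]
finger_gap: 0.0211
grasp_force: 60.0
```

Seated, with contact felt. I'll back off about 1.2 mm, open, and retreat upward.

>>> arm_command(plan=[0,0,-0.0013,0,0,0,0.9,0,0,-0.0013,0,0,0,0.9,0,0,-0.0013,0,0,0,0.6,0,0,-0.0013,0,0,0,0.3,0,0,-0.0013,0,0,0,0.3,0,0,-0.0013,0,0,0,0.3,0,0,-0.0013,0,0,0,0.3,0,0,-0.0013,0,0,0,0.3], squeeze=20)

```text
clock: 18.32
eef_pos: [0.4924, -0.3122, 0.0518]
eef_rot: [0.998, 0.062, -0.0, -0.0]
force: [-0.3, 0.4, 1.2]
finger_gap: 0.06
grasp_force: 0.0
```

>>> arm_command(plan=[0,0,-0.01,0,0,0,0.3,0,0,-0.025,0,0,0,0.3,0,0,-0.045,0,0,0,0.3,0,0,-0.07,0,0,0,0.3,0,0,-0.1,0,0,0,0.3,0,0,-0.13,0,0,0,0.3,-0.02,0,-0.16,0,0,0,0.3,-0.03,0,-0.18,0,0,0,0.3,-0.03,0,-0.185,0,0,0,0.3,-0.03,0,-0.185,0,0,0,0.3])

```text
clock: 19.15
eef_pos: [0.4637, -0.3168, 0.2399]
eef_rot: [0.998, 0.061, 0.002, 0.002]
force: [-0.3, -0.4, 0.1]
finger_gap: 0.0616
grasp_force: 0.0
```

```bash
python3 - <<'E'
from h import *; import pickle
s=sense(); print(s["eef_pos"],s["force"],s["clock"])
m=camera_model("wrist"); im=save("wrist","w6.png"); t=save("top","top10.png"); back(t)
m1=pickle.load(open("m1.pkl","rb"))
# predicted pixels of original handle points, from w1
for u,v,z in((327,87,.084),(328,224,.084),(326,5,.077),(291,88,.008),(358,88,.008)): print((u,v),proj(m,at(m1,u,v,z)).round(1))
g=im.max(2).astype(int)
for r in(60,100,150,200): 
    c=np.where(g[r,280:380]<60)[0]+280; print(r,(c.min(),c.max()) if len(c) else None)
a=cv2.imread("pics/top0.png"); b=t[:,:,::-1]
cv2.imwrite("pics/final.png",np.vstack([cv2.resize(im[:240,:,::-1],(640,240)),np.hstack([cv2.resize(q[90:270,190:430],(320,240)) for q in(a,b)])]))
E
```

```text
[ 0.46366288 -0.31684303  0.23989438] [-0.27258004 -0.36691122  0.11720819] 19.15
back [0.7036 0.0806 0.078 ] [ 0.7149 -0.0204  0.078 ] len 0.1016 yaw 0.1122
(327, 87) [316.7  90.6]
(328, 224) [317.2 226.4]
(326, 5) [316.2   9.6]
(291, 88) [282.7  90.8]
(358, 88) [349.2  91.6]
60 None
100 (np.int64(305), np.int64(329))
150 (np.int64(306), np.int64(329))
200 (np.int64(306), np.int64(329))
```

View pics/final.png

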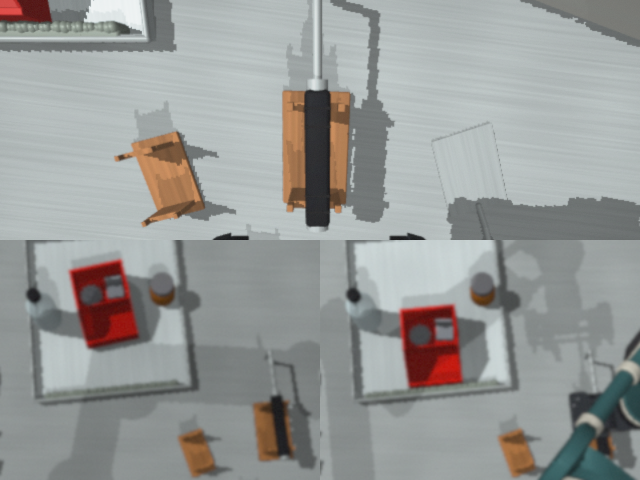

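The hook is back on its rest at its original place (columns 305-329, as predicted). The bin is square against the near rim, the parts are still in it, and the bottle and jar haven't moved.

```bash
python3 -c "
from bench import *
print(sign_off())"
```

```text
the job is handed in; nothing more can be done
None
```

The bin was pulled square against the resin-crusted rim with a steady pull of about 7.5 N, the hook was laid back on its rest, and the job was handed in at about 19 s.

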